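# Set, close, pin and squeeze a membrane test cell

## Task

Turn the black gap knob of the membrane test cell until its white pointer points at the red mark, then swing the hinged half fully shut and push the red-headed locking pin through the aligned lugs until its head sits on the top lug. Let go of the pin, take the two closed halves between the fingers and squeeze them firmly together, and finish while still holding them squeezed. Leave everything else on the bench where it is.

Things in the scene. Friction and masses are not known exactly. Their poses are not given: they have to be found in the camera images.
- test_cell: grey base plate, fixed to the bench, 165 x 170 x 12 mm (x -82 to 82, y -135 to 35 mm). Origin at bench height in the middle of the parting line of the two halves. Its frame, the 'cell frame': x along the parting line from the lugs (-x end, towards the robot) to the hinge (+x end), y to the left, z up; turned up to 0.3 rad either way
- fixed_half: fixed aluminium half of the cell, frame equal to the cell frame. Block x -50 to 50, y -20 to 0, z 14 to 80 mm, with two fixed lugs (34 x 34 x 14 mm) round the vertical lock hole at x -67, y 0: lower lug z 34 to 48, top lug z 66 to 80 mm
- swing_half: swinging aluminium half. Origin on the vertical hinge axis (cell frame x 55, y 0), bench height. In its own frame (parallel to the cell frame when shut): block x -105 to -5, y 0 (parting face) to 20 (outer face), z 14 to 80 mm; brass lug 34 x 34 mm, z 50 to 64, its hole at x -122, y 0, comes between the fixed lugs. Shut, the halves are 40 mm thick together (cell y -20 to 20), flat outside
- hinge (a joint): opening angle of the swinging half, rad: 0 is fully shut (a hard stop), up to 1.4; it starts 0.5 to 0.95 open. Opening swings its lug end to the +y (left) side, clockwise from above; it is pushed shut from its outer face towards -y. A stiff hinge (about 0.08 N m) that stays where it is left
- gap_knob (a joint): angle of the gap knob, rad, 0 to 2.1, growing clockwise seen from above; the red mark is at 1.40. It starts at 0.1 to 0.6 and stays where it is left (friction about 0.04 N m). At value q its white pointer points in the cell frame at 0.70 - q rad from the +x axis, counted counter-clockwise
- knob_grip (a point): on the knob's vertical axis at gripping height, cell frame x -10, y -85, z 42 mm. The knob's grip is a black bar 46 mm long along the pointer, 12 mm thick, z 17 to 49 mm, over a round skirt 54 mm across (top at z 18 mm)
- lock_hole (a point): centre of the mouth of the lock hole, on top of the top lug: cell frame x -67, y 0, z 80 mm. The hole is 12.5 mm wide, vertical, through all three lugs
- lock_pin: loose steel locking pin with a red cylindrical head, 60 g, upright at the start. Origin at its tip (lower end), z axis up along the pin. Shaft 9 mm thick and 52 mm long, the lowest 8 mm tapered to 4 mm; head 22 mm across, 52 to 86 mm above the tip. Fully home, the head's underside lies on the top lug, the tip 28 mm above the bench
- pin_block: white parking block fixed to the bench, 50 x 50 x 56 mm, with a 12.5 mm through hole; the pin hangs in it by its head, which lies on its top (tip 4 mm above the bench). Origin at the centre of the underside. It stands right or left of the cell
- tube_rack: green tube rack, 58 x 85 x 53 mm, on the other side of the cell than the parking block; leave it. Origin at the centre of its underside
- parts_tray: yellow tray of caps, 125 x 116 x 49 mm, right at the back; leave it
- blue_rack: blue rack of tubes, 78 x 145 x 119 mm, left at the back; leave it
- bench_timer: white bench timer, 34 x 68 x 55 mm, at the left; leave it
- petri_dish: petri dish, 88 x 88 x 16 mm, at the left; leave it
- marker: white marker pen with black cap, 12 x 130 x 13 mm, lying near the front edge; leave it

How it is judged:
On the way, in this order (a step that is already met when the one before it is completed fails the run):
1. the knob's pointer is at the red mark (within 0.12 rad) (value of joint gap_knob between 1.28 and 1.52 rad), for 0.2 s.
2. the swinging half is fully shut (within 0.04 rad) (value of joint hinge below 0.04 rad), for 0.2 s.
3. the pin is through the lugs with its head on the top lug (z of lock_pin in the frame of lock_hole between -0.056 and -0.049 m and horizontal distance between lock_pin and lock_hole below 0.006 m and angle between lock_pin's own z axis and vertical below 0.1 rad and value of joint hinge below 0.025 rad), for 0.2 s.
At the end, for the whole second after the job is handed in: The knob is within 0.12 rad of the red mark, the swinging half within 0.025 rad of shut, the pin upright in the lock hole with its head within 3 mm of the top lug and let go, and the fingers still press on each of the two halves with more than 5 N (all of step 1 and all of step 3 and contact force between the fingers and fixed_half above 5 N and contact force between the fingers and swing_half above 5 N and contact force between the fingers and lock_pin below 0.5 N); the arm keeps its last pose, push and grip.
It fails at once if a bystander is pushed more than 30 mm from its place (distance of any of tube_rack, parts_tray, blue_rack, bench_timer, petri_dish, marker from where it was at the start of the episode above 0.03 m).
It also fails if it takes over 66 s, if anything falls off the work surface, if the arm or the gripper's body presses on something with over 40 N, if the wrist force passes 120 N, or if a joint passes its speed limit or range.

## Robot

A 6-joint arm with a two-finger parallel gripper is mounted at the origin on a cart in front of the work surface, level with it; the furniture and walls round the work are solid. World frame = base frame: x ahead of the robot, y to its left, z up, the work surface at z = 0. Lengths are in m, angles in rad, forces in N, time in s.
With the tool pointing down it reaches from about 0.3 to 0.775 m from the base axis. Payload 14.6 kg.
Tool frame: the origin (TCP) lies at the very end of the fingers, on their centre line; the grasp point (between the pads) lies 19 mm behind it (ctrl.grasp_offset is the distance from the TCP to the grasp point, in m); z points along the fingers, y is the line along which they close (so a half turn about z gives the same grasp; the last joint's range is limited). The gripper opens to 94 mm and grips with 3 to 60 N. Pads are 16 mm wide; open, the fingers measure 119 mm over their backs; the gripper's body (75 mm by 177 mm) begins 78 mm behind the grasp point.
Start: joints at [-1.392, 0.3, 1.521, -0, 1.321, -0.067], TCP at [0.134, -0.533, 0.205] pointing down, gripper open.
Joint ranges: [-3.03, 3.03], [-0.79, 2.21], [0.23, 2.52], [-1.04, 4.18], [0, 3.07], [-2.55, 2.55]. Speed limits (rad/s): [2.22, 2.22, 2.57, 3.14, 3.14, 3.14].

## Interface

Orientations are given as [roll, pitch, yaw] about the fixed x, y, z axes, in that order (R = Rz(yaw) Ry(pitch) Rx(roll)).
In Python, from station import ctrl gives the robot as it stands.
- The arm moves only by the tool step_arm, never from a script. Its argument "plan" is a list that holds one entry, the list of rows, each a list of 6 numbers: the shift along the tool's x, y, z in units of 30 mm (1.0 is 30 mm), then the turn, a rotation vector about the tool's x, y, z in units of 6 degrees (1.0 is 6 degrees). In form: [[[dx, dy, dz, wx, wy, wz], ...]]. A call has 1 to 8 rows; each row is the pose to reach, as a shift and turn from the pose commanded when the call began, along the tool's axes at that moment; what a row does not reach only later rows make up. A row lasts 1/12 s, in which the tool goes at most 41.7 mm and 7.16 degrees, less where a joint would pass 70% of its speed; a pose out of reach is approached as far as the arm can. A call with a gripper value outside its range is refused whole. "grip" is the opening, from 0 (shut) to 1 (fully open), set as the call begins (left out, the last holds). The fingers move at their own pace and stop on an object; "squeeze" is the grip in N (left out, the last holds). Time passes only in rows, so rows that repeat a pose let the fingers close. It gives the time, the measured TCP pose, the force, the opening and the grip force at its end, in the units of the state.
- ctrl.get_obs(): the state, without advancing time (a new reading comes with each control period).
- ctrl.camera(name): name is "side" or "top" or "wrist"; returns the picture (384x512x3 uint8, red, green, blue); there is no depth.
- ctrl.camera_model(name): a dict with "intrinsics" (3x3 intrinsics, pixels), "R" (3x3) and "t" (3): a world point X has camera coordinates R X + t; the wrist camera has in their place "tool_from_camera" (4x4, takes a point from camera to tool coordinates, whose origin is the TCP and whose axes are the flange's). Camera axes: x right, y down, z forward; pixel columns grow to the right and rows downward; lengths in m; the calibration is good to about 2 mm. A picture is of the moment at which its call begins: read the wrist's pose just before it. camera_model takes no time and is no camera call.
- ctrl.hand_in(): hands the job in; it is judged then, once.
Trained networks look in the newest picture that a camera, given by its name, has taken for a name from the list of things; names that differ only in an ending like _2 or _b are one class to them, and where a whole thing is asked for, a point or a joint stands for the part that bears it (a point fixed in the world has none). Each returns a list of dicts, best first, with "confidence" (0 to 1); they miss things now and then, are a little off and sometimes report something else, mostly with a low value. They report only what shows in the picture. A call takes as long as a camera call.
- ctrl.masks_of(query, camera): "pixels" (384x512 bool, what is visible of it) and "at" ([column, row] in pixels, amid what is visible of it).
- ctrl.place_of(query, camera): "at" ([column, row] in pixels: a listed point, or the origin of a listed thing).
The state is a dict: "time_s": time; "qpos": joint angles; "joint_vel": joint speeds; "tau": joint torques, N m; "ee_pos": TCP position; "eef_rot": TCP orientation; "force": force on the tool from outside, world axes, zero at the start; "moment": the same for the moment, N m; "grip_width": finger opening in m; "grip_force": force on a finger pad.
Only numpy, scipy, OpenCV 4.12 (cv2) and the standard library are available. Lean on these libraries where they do the work, as an engineer would, in place of code of your own. Each camera call takes 0.05 s, during which the arm holds its last target. There are 200 camera calls.

## Working session

There is one attempt and no reset: what is moved stays moved. The work goes in short steps, Python scripts to look and compute and a tool call to move; the robot and the scene stay as the last step left them, time stands still between calls to the robot, and variables do not carry over. Pictures are saved under pics/ and viewed, at most 10 in all, crops included, and the job is handed in when it is done.

Besides the shell and the picture viewer there is one more tool, called after ">>>" in YAML: its name, and indented under it one key for each argument. step_arm: Moves the arm, as the interface text tells. Its arguments: {"type":"object","properties":{"plan":{"type":"array","items":{"type":"array","items":{"type":"array","items":{"type":"number"}}}},"grip":{"type":"number"},"squeeze":{"type":"number"}},"required":["plan"]}

```bash
ls; mkdir -p pics; cat > h.py <<'E'
import numpy as np, cv2
from scipy.spatial.transform import Rotation as Ro
from station import ctrl
def pose(o=None):
    o=o or ctrl.get_obs(); T=np.eye(4); T[:3,:3]=Ro.from_euler('xyz',o['eef_rot']).as_matrix(); T[:3,3]=o['ee_pos']; return T
def cam(name,T=None):
    m=ctrl.camera_model(name)
    if name=='wrist':
        M=np.linalg.inv((pose() if T is None else T)@np.array(m['tool_from_camera'])); return np.array(m['intrinsics']),M[:3,:3],M[:3,3]
    return np.array(m['intrinsics']),np.array(m['R']),np.array(m['t'])
def proj(c,X):
    K,R,t=c; p=(np.atleast_2d(X)@R.T+t)@K.T; return p[:,:2]/p[:,2:]
def ray(c,uv):
    K,R,t=c; d=R.T@np.linalg.solve(K,[uv[0],uv[1],1]); return -R.T@t,d/np.linalg.norm(d)
def onz(c,uv,z):
    o,d=ray(c,uv); return o+d*(z-o[2])/d[2]
def tri(obs):
    A=0;b=0
    for c,uv in obs:
        o,d=ray(c,uv);P=np.eye(3)-np.outer(d,d);A=A+P;b=b+P@o
    return np.linalg.solve(A,b)
def snap(name):
    T=pose(); im=ctrl.camera(name); return im,cam(name,T)
def save(im,f): cv2.imwrite('pics/'+f,im[:,:,::-1])
E
cat > a.py <<'E'
from h import *
o=ctrl.get_obs(); print(o['time_s'],o['ee_pos'],o['eef_rot'],o['qpos'])
ims={}
for n in ['side','top','wrist']:
    im,c=snap(n); ims[n]=im
    print(n,'C',(-c[1].T@c[2]).round(3))
    for q in ['lock_hole','knob_grip','lock_pin','pin_block','test_cell','swing_half','fixed_half','tube_rack']:
        r=ctrl.place_of(q,n)[:2]; print(' ',q,[(np.round(x['at'],1).tolist(),round(x['confidence'],2)) for x in r])
save(np.vstack([ims['top']]),'top0.png'); save(ims['side'],'side0.png')
E
python3 a.py
```

```text
pics
0.0 [ 0.13376859 -0.53321123  0.20489033] [-3.14043456e+00 -6.66792286e-05  2.45767450e-01] [-1.39161733e+00  3.00463893e-01  1.52158097e+00 -1.08654924e-05
  1.32070775e+00 -6.65858009e-02]
side C [ 0.399 -1.411  0.728]
  lock_hole [([242.9, 196.5], 0.64)]
  knob_grip [([255.2, 218.5], 0.89)]
  lock_pin []
  pin_block [([258.8, 277.4], 0.7)]
  test_cell [([259.7, 223.0], 0.59)]
  swing_half []
  fixed_half [([265.0, 224.8], 0.88), ([258.3, 218.4], 0.46)]
  tube_rack [([247.8, 182.2], 0.86)]
top C [0.301 0.049 1.082]
  lock_hole [([257.6, 216.2], 0.69)]
  knob_grip [([292.8, 203.0], 0.81)]
  lock_pin [([370.4, 199.4], 0.63), ([127.7, 195.3], 0.54)]
  pin_block [([372.1, 199.0], 0.58)]
  test_cell [([259.8, 200.0], 0.87)]
  swing_half [([255.4, 179.2], 0.98)]
  fixed_half [([260.6, 200.7], 0.65)]
  tube_rack [([147.8, 220.9], 0.91)]
wrist C [ 0.205 -0.515  0.384]
  lock_hole []
  knob_grip []
  lock_pin []
  pin_block []
  test_cell []
  swing_half []
  fixed_half []
  tube_rack []
```

View pics/top0.png

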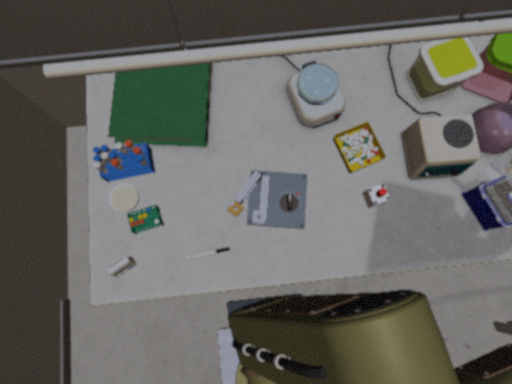

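View pics/side0.png

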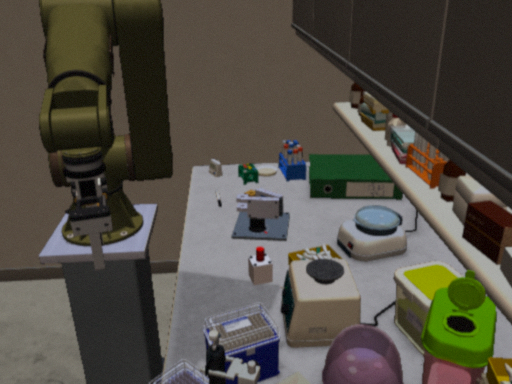

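```bash
cat > b.py <<'E'
from h import *
s,t=cam('side'),cam('top')
for n,a,b in [('hole',[242.9,196.5],[257.6,216.2]),('knob',[255.2,218.5],[292.8,203]),('cell',[259.7,223],[259.8,200]),('fixed',[265,224.8],[260.6,200.7]),('block',[258.8,277.4],[372.1,199])]:
    X=tri([(s,a),(t,b)]); print(n,X.round(4),proj(s,X).round(1),proj(t,X).round(1))
print('top hinge z=0',onz(t,[255.4,179.2],0), onz(t,[257.6,216.2],.08),onz(t,[292.8,203],.042),onz(t,[259.8,200],0),onz(t,[372,199],.0),'pin',onz(t,[370.4,199.4],.004))
print(t)
E
python3 b.py
```

```text
hole [0.444  0.015  0.0757] [[242.4 196.6]] [[257.5 215.7]]
knob [ 0.4752 -0.0895  0.0488] [[254.5 218.6]] [[292.7 202.3]]
cell [ 4.999e-01 -2.000e-04 -1.320e-02] [[260.7 222.8]] [[259.9 201.1]]
fixed [ 0.5081 -0.0026 -0.0211] [[263.3 225.2]] [[260.4 198.8]]
block [ 0.4686 -0.3319  0.0009] [[258.5 277.5]] [[372.1 198.7]]
top hinge z=0 [0.56562448 0.00649803 0.        ] [0.44188231 0.01511985 0.08      ] [ 0.47426769 -0.09042003  0.042     ] [5.00806441e-01 4.72146412e-04 0.00000000e+00] [ 0.4679969  -0.33195433  0.        ] pin [ 0.46669552 -0.32562604  0.004     ]
(array([[369.58639536,   0.        , 249.06108223],
       [  0.        , 369.58639536, 193.95121451],
       [  0.        ,   0.        ,   1.        ]]), array([[-0.10641801, -0.99431181, -0.00438519],
       [-0.97388756,  0.10511954, -0.2012285 ],
       [ 0.20054485, -0.01714366, -0.97953451]]), array([0.08576282, 0.50570297, 1.00082307]))
```

The top view shows the cell at about (278,200), its swing half open to the upper left with the brass lug at (236,209), and the pin block at about (377,196). The tray, racks and dish stand clear. I'll use the wrist camera for accuracy.

>>> step_arm:
  plan:
    - [[9.8,-4.8,-3.3,0,0,2.35],[9.8,-4.8,-3.3,0,0,2.35],[9.8,-4.8,-3.3,0,0,2.35],[9.8,-4.8,-3.3,0,0,2.35],[9.8,-4.8,-3.3,0,0,2.35],[9.8,-4.8,-3.3,0,0,2.35],[9.8,-4.8,-3.3,0,0,2.35],[9.8,-4.8,-3.3,0,0,2.35]]
  grip: 1

```text
time_s: 2.02
ee_pos: [0.376, -0.3283, 0.3017]
eef_rot: [3.141, -0.0, -0.0]
force: [0.9, -0.8, -0.9]
grip_width: 0.0939
grip_force: 0.0
```

```bash
cat > look.py <<'E'
import sys,pickle,os
from h import *
f=sys.argv[1]; qs=sys.argv[2].split(',')
im,c=snap('wrist'); save(im,f+'.png'); D={'cam':c,'im':im}
o=ctrl.get_obs(); print(o['time_s'],o['ee_pos'].round(4),o['eef_rot'].round(3),'C',(-c[1].T@c[2]).round(3))
for q in qs:
    r=ctrl.place_of(q,'wrist')[:2]; D[q]=r; print(' ',q,[(np.round(x['at'],1).tolist(),round(x['confidence'],2)) for x in r])
pickle.dump(D,open(f+'.pkl','wb'))
E
python3 look.py w1 lock_pin,pin_block; python3 -c "
from h import *
print(ctrl.camera_model('wrist'))"
```

```text
2.0667 [ 0.3804 -0.325   0.304 ] [ 3.14e+00 -4.00e-03  3.00e-03] C [ 0.45  -0.328  0.48 ]
  lock_pin [([262.3, 86.4], 0.61)]
  pin_block [([260.7, 90.6], 0.56)]
{'intrinsics': array([[332.60397436,   0.        , 257.10031327],
       [  0.        , 332.60397436, 193.5380125 ],
       [  0.        ,   0.        ,   1.        ]]), 'tool_from_camera': array([[-1.29573158e-04, -9.66704956e-01, -2.55893556e-01,
         7.38073662e-02],
       [ 9.99999652e-01,  8.57544092e-05, -8.30315262e-04,
        -6.34920235e-04],
       [ 8.24613879e-04, -2.55893575e-01,  9.66704608e-01,
        -1.78700733e-01],
       [ 0.00000000e+00,  0.00000000e+00,  0.00000000e+00,
         1.00000000e+00]])}
```

>>> step_arm:
  plan:
    - [[1.0,-9.5,-0.5,0,0,0],[1.0,-9.5,-0.5,0,0,0],[1.0,-9.5,-0.5,0,0,0],[1.0,-9.5,-0.5,0,0,0],[1.0,-9.5,-0.5,0,0,0],[1.0,-9.5,-0.5,0,0,0],[1.0,-9.5,-0.5,0,0,0],[1.0,-9.5,-0.5,0,0,0]]

```text
time_s: 2.83
ee_pos: [0.4048, -0.0412, 0.3161]
eef_rot: [-3.141, -0.001, 0.004]
force: [-0.3, -0.5, 0.4]
grip_width: 0.0941
grip_force: 0.0
```

```bash
python3 look.py w2 lock_hole,knob_grip,test_cell,fixed_half,swing_half,pin_block,lock_pin
```

```text
2.8833 [ 0.4048 -0.0435  0.3158] [ 3.142e+00 -0.000e+00  3.000e-03] C [ 0.479 -0.04   0.495]
  lock_hole [([215.9, 136.5], 0.81)]
  knob_grip [([289.1, 106.5], 0.86), ([119.6, 183.0], 0.31)]
  test_cell [([233.4, 86.1], 0.87)]
  fixed_half [([230.2, 82.9], 0.81)]
  swing_half []
  pin_block [([459.0, 112.1], 0.81)]
  lock_pin []
```

View pics/w2.png

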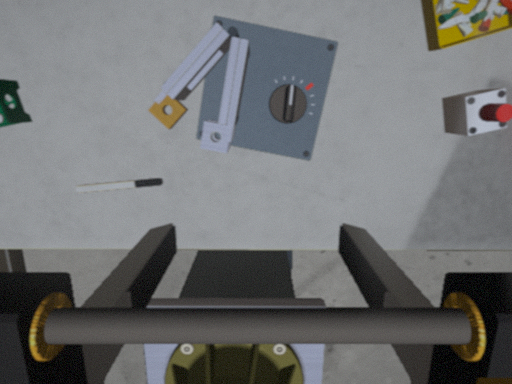

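The wrist picture shows the cell clearly: plate corners near (217,17), (337,42), (308,159); lock hole (216,136); knob (289,104) with its pointer up; brass lug hole (168,110); red mark (310,86); pin head (497,112).

```bash
cat > fit.py <<'E'
import pickle
from h import *
from scipy.optimize import least_squares
D=pickle.load(open('w2.pkl','rb')); c=D['cam']; T2=cam('top')
def W(p,L):
    L=np.atleast_2d(L)/1000; cs,sn=np.cos(p[2]),np.sin(p[2]); return np.c_[p[0]+cs*L[:,0]-sn*L[:,1],p[1]+sn*L[:,0]+cs*L[:,1],L[:,2]]
L=[[82,35,12],[82,-135,12],[-82,-135,12],[-67,0,80],[-10,-85,42]]
uv=np.array([[216,16],[337.5,41],[308,160],[216,136.5],[289.1,106]])
r=least_squares(lambda p:(proj(c,W(p,L))-uv).ravel(),[.5,0,-.2],loss='soft_l1'); p=r.x
print('cell',p.round(4),(proj(c,W(p,L))-uv).round(1).tolist())
lug=onz(c,[168,110],.064); h=W(p,[[55,0,0]])[0]
d=lug-h; print('lug r',np.hypot(*d[:2]),'hinge q',p[2]+np.pi-np.arctan2(d[1],d[0]), 'hinge',h)
a,b=onz(c,[291,104],.049),onz(c,[292,84],.049);k=W(p,[[-10,-85,42]])[0]
print('knob',k,'q',.7-(np.arctan2(*(b-a)[1::-1])-p[2]))
print('top resid',proj(T2,W(p,[[-67,0,80],[-10,-85,42],[0,0,0]])))
E
python3 fit.py
python3 - <<'E'
from h import *
im=cv2.imread('pics/w2.png')[0:190,150:350]
cv2.imwrite('pics/w2c.png',cv2.resize(im,None,fx=3.1,fy=3.1,interpolation=cv2.INTER_CUBIC))
E
```

```text
cell [ 5.066e-01 -5.000e-04 -1.889e-01] [[-2.9, -1.0], [1.0, 0.7], [2.2, 0.9], [-1.0, 0.7], [0.2, -2.0]]
lug r 0.12071584250645055 hinge q 0.5690446539675471 hinge [ 0.56063963 -0.01078341  0.        ]
knob [ 0.48083143 -0.08206209  0.042     ] q 0.5334194110513558
top resid [[258.72981526 216.47028441]
 [289.60300861 201.0629869 ]
 [259.88956028 198.06332139]]
```

View pics/w2c.png

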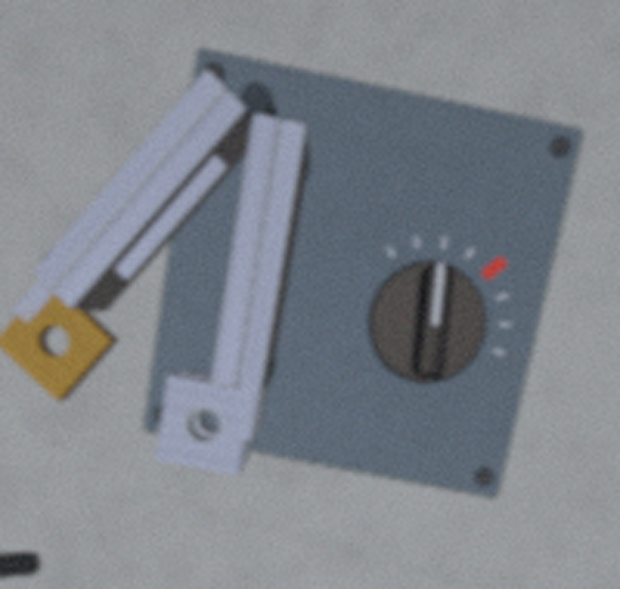

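The crop confirms the pointer slightly clockwise of +x, about half a radian in, the hinge about 0.57 open, and clear corner and hole positions.

>>> step_arm:
  plan:
    - [[2.5,1.3,5,0,0,0],[2.5,1.3,5,0,0,0],[2.5,1.3,5,0,0,0],[2.5,1.3,5,0,0,0],[2.5,1.3,5,0,0,0],[2.5,1.3,5,0,0,0]]
  grip: 0.45

```text
time_s: 3.73
ee_pos: [0.4792, -0.0847, 0.1637]
eef_rot: [-3.14, 0.005, -0.002]
force: [0.2, -0.6, 1.1]
grip_width: 0.0573
grip_force: 0.0
```

```bash
python3 look.py w3 lock_hole,knob_grip,test_cell,fixed_half,swing_half; python3 - <<'E'
from h import *
im=cv2.imread('pics/w3.png')[0:280,40:440]
cv2.imwrite('pics/w3c.png',cv2.resize(im,None,fx=2,fy=2,interpolation=cv2.INTER_CUBIC))
E
```

```text
3.7833 [ 0.4797 -0.0845  0.1659] [-3.141e+00  1.000e-03 -1.000e-03] C [ 0.554 -0.084  0.342]
  lock_hole []
  knob_grip [([256.9, 183.8], 0.57)]
  test_cell []
  fixed_half [([177.4, 152.8], 0.74)]
  swing_half [([180.2, 94.3], 0.85)]
```

View pics/w3c.png

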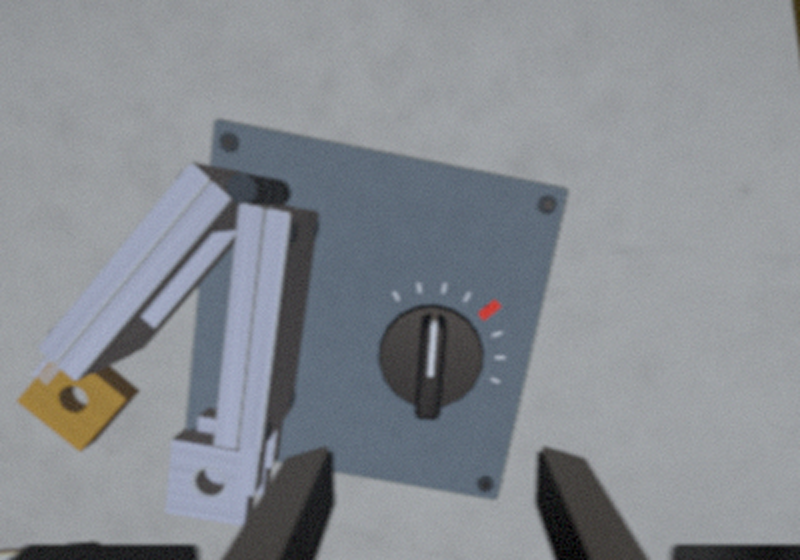

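```bash
cat > fit2.py <<'E'
import pickle
from h import *
from scipy.optimize import least_squares
from fit import W
c2=pickle.load(open('w2.pkl','rb'))['cam'];c3=pickle.load(open('w3.pkl','rb'))['cam']
L=[[82,35,12],[82,-135,12],[-82,-135,12],[-67,0,80],[-10,-85,18]]
u2=np.array([[214.5,15.5],[337.7,41.3],[310.3,160],[215.8,136.8],[288,103.2]])
u3=np.array([[148,59.5],[324,93.5],[288,249],[145.5,240.5],[255.5,178]])
f=lambda p:np.r_[(proj(c2,W(p,L))-u2).ravel(),(proj(c3,W(p,L))-u3).ravel()]
for cc,u in ((c2,u2),(c3,u3)):
    p=least_squares(lambda p:(proj(cc,W(p,L))-u).ravel(),[.5,0,-.2]).x; print(p.round(4))
p=least_squares(f,[.5,0,-.2],loss='soft_l1').x
print('joint',p.round(4)); print(f(p).reshape(-1,2).round(1).tolist())
print('hole tri',tri([(c2,u2[3]),(c3,u3[3])]),'fit',W(p,L[3]))
X=tri([(c2,[168.4,109.7]),(c3,[76,199.5])]);h=W(p,[55,0,0])[0];d=X-h
print('lug tri',X,np.hypot(*d[:2]),p[2]+np.pi-np.arctan2(d[1],d[0]))
print('knob skirt tri',tri([(c2,u2[4]),(c3,u3[4])]),'knobgrip tri',tri([(c2,[289.1,106.5]),(c3,[256.9,183.8])]),'fit',W(p,[-10,-85,42]))
a,b=onz(c3,[255.5,188.5],.049),onz(c3,[257,160],.049); print('q',.7-(np.arctan2(*(b-a)[1::-1])-p[2]))
E
python3 fit2.py|tail -8; python3 -c "
from h import *
print(ctrl.get_obs()['qpos'])"
```

```text
[ 0.5069 -0.0009 -0.1861]
[ 0.5076 -0.0006 -0.1862]
joint [ 0.5073 -0.0007 -0.1852]
[[-1.5, -1.0], [0.9, -0.6], [0.4, 0.2], [-0.5, -0.2], [-0.1, 0.2], [-1.5, -0.7], [1.1, 0.1], [1.4, 0.9], [-0.7, 0.6], [0.3, 0.6]]
hole tri [0.44126839 0.01141929 0.07855143] fit [[0.44146284 0.01166957 0.08      ]]
lug tri [0.47404867 0.07143103 0.06738789] 0.11994528524321639 0.5701277837505137
knob skirt tri [ 0.4821782  -0.0822828   0.01709191] knobgrip tri [ 0.47770509 -0.08353742  0.02303925] fit [[ 0.48183927 -0.08237161  0.042     ]]
q 0.5690758180379518
[-2.48205092e-01  1.95470331e-01  1.74310323e+00  4.34356783e-05
  1.19999051e+00  1.32264628e+00]
```

>>> step_arm:
  plan:
    - [[0.07,-0.07,2,0,0,0.43],[0.07,-0.07,3.5,0,0,0.43],[0.07,-0.07,4.7,0,0,0.43],[0.07,-0.07,4.7,0,0,0.43],[0.07,-0.07,4.7,0,0,0.43],[0.07,-0.07,4.7,0,0,0.43]]

```text
time_s: 4.53
ee_pos: [0.4823, -0.0819, 0.0258]
eef_rot: [3.141, -0.0, -0.045]
force: [-0.2, -0.3, 0.8]
grip_width: 0.0423
grip_force: 0.0
```

>>> step_arm:
  plan:
    - [[0,0,0,0,0,0],[0,0,0,0,0,0],[0,0,0,0,0,0],[0,0,0,0,0,0],[0,0,0,0,0,0],[0,0,0,0,0,0],[0,0,0,0,0,0]]
  grip: 0
  squeeze: 20

```text
time_s: 5.12
ee_pos: [0.4825, -0.0824, 0.0256]
eef_rot: [3.141, -0.001, -0.045]
force: [-1.6, -4.6, 5.3]
grip_width: 0.0118
grip_force: 20.0
```

>>> step_arm:
  plan:
    - [[0,0,0,0,0,1],[0,0,0,0,0,2],[0,0,0,0,0,3],[0,0,0,0,0,4],[0,0,0,0,0,5],[0,0,0,0,0,6],[0,0,0,0,0,7],[0,0,0,0,0,8]]

```text
time_s: 5.78
ee_pos: [0.4822, -0.0829, 0.0255]
eef_rot: [3.141, -0.002, -0.888]
force: [-3.1, -9.7, 7.4]
grip_width: 0.0117
grip_force: 20.0
```

>>> step_arm:
  plan:
    - [[0,0,0,0,0,0],[0,0,0,0,0,0],[0,0,0,0,0,0],[0,0,0,0,0,0]]

```text
time_s: 6.12
ee_pos: [0.4822, -0.0829, 0.0255]
eef_rot: [3.141, -0.002, -0.883]
force: [-4.0, -9.4, 8.4]
grip_width: 0.012
grip_force: 20.0
```

>>> step_arm:
  plan:
    - [[0,0,0,0,0,0],[0,0,0,0,0,0],[0,0,0,0,0,0],[0,0,0,0,0,0],[0,0,-3,0,0,0],[0,0,-3,0,0,0],[0,0,-5,0,0,0],[0,0,-5,0,0,0]]
  grip: 0.45

```text
time_s: 6.78
ee_pos: [0.4827, -0.0819, 0.179]
eef_rot: [-3.139, -0.003, -0.883]
force: [0.6, 1.7, 0.8]
grip_width: 0.0426
grip_force: 0.0
```

```bash
python3 look.py w4 knob_grip,lock_hole; python3 - <<'E'
from h import *
im=cv2.imread('pics/w4.png')[0:280,90:490]
cv2.imwrite('pics/w4c.png',cv2.resize(im,None,fx=2,fy=2,interpolation=cv2.INTER_CUBIC))
E
```

```text
6.8333 [ 0.4841 -0.0822  0.1824] [-3.136 -0.007 -0.883] C [ 0.529 -0.139  0.358]
  knob_grip [([258.5, 184.7], 0.83)]
  lock_hole []
```

View pics/w4c.png

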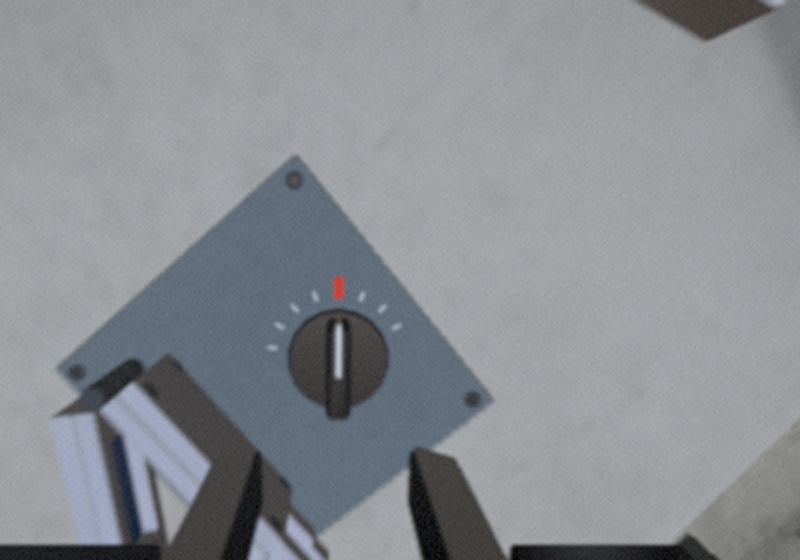

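The pointer (338,320–378) lines up with the red mark (338,287), so the knob is set. Next is shutting the half with closed fingers.

```bash
cat > mv.py <<'E'
import sys
from h import *
P=np.array([.5073,-.0007,-.185])
def move(x,y,z,yaw):  # world target, mm-free
    T=pose(); d=T[:3,:3].T@(np.array([x,y,z])-T[:3,3]); G=Ro.from_euler('xyz',[np.pi,0,yaw]).as_matrix()
    return np.r_[d/.03,np.degrees(Ro.from_matrix(T[:3,:3].T@G).as_rotvec())/6].round(2)
def cell(x,y,z,yaw=0):
    c,s=np.cos(P[2]),np.sin(P[2]); return move(P[0]+(c*x-s*y)/1e3,P[1]+(s*x+c*y)/1e3,z/1e3,P[2]+yaw)
if __name__=='__main__': print((cell if sys.argv[1]=='c' else move)(*map(float,sys.argv[2:])).tolist())
E
python3 mv.py c -10 105 180
```

```text
[-4.07, -4.82, -0.12, -0.01, -0.03, -6.66]
```

>>> step_arm:
  plan:
    - [[-4.07,-4.82,0,0,0,-6.66],[-4.07,-4.82,0,0,0,-6.66],[-4.07,-4.82,0,0,0,-6.66],[-4.07,-4.82,0,0,0,-6.66],[-4.07,-4.82,0,0,0,-6.66],[-4.07,-4.82,0,0,0,-6.66],[-4.07,-4.82,0,0,0,-6.66],[-4.07,-4.82,0,0,0,-6.66]]
  grip: 0

```text
time_s: 7.6
ee_pos: [0.5157, 0.1042, 0.1734]
eef_rot: [3.141, 0.002, -0.188]
force: [-0.8, -0.1, -0.4]
grip_width: 0.0003
grip_force: 0.0
```

>>> step_arm:
  plan:
    - [[0,0,1.3,0,0,0],[0,0,2.6,0,0,0],[0,0,3.9,0,0,0],[0,0,4.8,0,0,0],[0,0,4.8,0,0,0],[0,0,4.8,0,0,0]]

```text
time_s: 8.1
ee_pos: [0.5157, 0.1035, 0.0303]
eef_rot: [3.141, 0.002, -0.189]
force: [0.6, 0.4, -0.1]
grip_width: 0.0005
grip_force: 0.0
```

```bash
python3 mv.py c -10 32 35; python3 -c "
from h import *
o=ctrl.get_obs();print(o['ee_pos'],o['eef_rot'],o['grip_width'],o['force'])"
```

```text
[0.04, 2.4, -0.15, 0.01, 0.02, -0.04]
[0.5156637  0.10346458 0.03033914] [ 3.14080386e+00  2.47328301e-03 -1.88713250e-01] 0.0005196120746639162 [ 0.57271687  0.35672798 -0.1333353 ]
```

>>> step_arm:
  plan:
    - [[0,0.35,-0.1,0,0,0],[0,0.7,-0.1,0,0,0],[0,1.05,-0.1,0,0,0],[0,1.35,-0.1,0,0,0],[0,1.65,-0.1,0,0,0],[0,1.9,-0.1,0,0,0],[0,2.1,-0.1,0,0,0],[0,2.25,-0.1,0,0,0]]

```text
time_s: 8.77
ee_pos: [0.5036, 0.0372, 0.0339]
eef_rot: [-3.142, 0.0, -0.186]
force: [-0.1, 2.7, -0.1]
grip_width: 0.0008
grip_force: 0.8
```

>>> step_arm:
  plan:
    - [[0,0.06,0,0,0,0],[0,0.12,0,0,0,0],[0,0.18,0,0,0,0],[0,0.18,0,0,0,0],[0,0.18,0,0,0,0]]

```text
time_s: 9.18
ee_pos: [0.5028, 0.0332, 0.0338]
eef_rot: [-3.141, 0.0, -0.185]
force: [-0.6, 5.6, -1.2]
grip_width: 0.0006
grip_force: 2.4
```

>>> step_arm:
  plan:
    - [[0,0.05,0,0,0,0],[0,0.1,0,0,0,0],[0,0.1,0,0,0,0],[0,0.1,0,0,0,0]]

```text
time_s: 9.52
ee_pos: [0.5028, 0.0331, 0.0339]
eef_rot: [-3.137, -0.001, -0.185]
force: [4.9, 31.7, -3.4]
grip_width: 0.0002
grip_force: 16.1
```

>>> step_arm:
  plan:
    - [[0,-0.5,0,0,0,0],[0,-1,0,0,0,0],[0,-1,-1.3,0,0,0],[0,-1,-2.6,0,0,0],[0,-1,-3.9,0,0,0],[0,-1,-5.2,0,0,0],[0,-1,-5.2,0,0,0]]

```text
time_s: 10.1
ee_pos: [0.5104, 0.0594, 0.1973]
eef_rot: [-3.139, -0.011, -0.185]
force: [0.9, -0.2, 0.3]
grip_width: 0.0004
grip_force: 0.0
```

```bash
python3 - <<'E'
from h import *
import pickle
c1=pickle.load(open('w1.pkl','rb'))['cam'];c2=pickle.load(open('w2.pkl','rb'))['cam']
for n,c in (('w1',c1),('w2',c2)):
    im=cv2.imread(f'pics/{n}.png').astype(int); m=((im[:,:,2]>110)&(im[:,:,1]<70)&(im[:,:,0]<70)).astype(np.uint8)
    k,l,s,ce=cv2.connectedComponentsWithStats(m)
    for i in range(1,k):
        if s[i,4]>30: print(n,s[i],ce[i])
print(onz(c1,[262,86],.004),onz(c1,[260.7,90.6],0),onz(c2,[459,112],0))
E
python3 mv.py w .40 -.33 .25 -.185
```

```text
w2 [501   0  11  10  74] [507.04054054   3.40540541]
w2 [496 105  16  17 225] [503.71555556 112.64      ]
[ 0.47561237 -0.33415405  0.004     ] [ 0.46977702 -0.33243284  0.        ] [ 0.47078285 -0.33123705  0.        ]
[-1.21, 13.43, -1.8, -0.02, -0.1, -0.0]
```

>>> step_arm:
  plan:
    - [[0.43,13.1,-0.8,0,0,0],[0.43,13.1,-0.8,0,0,0],[0.43,13.1,-0.8,0,0,0],[0.43,13.1,-0.8,0,0,0],[0.43,13.1,-0.8,0,0,0],[0.43,13.1,-0.8,0,0,0],[0.43,13.1,-0.8,0,0,0],[0.43,13.1,-0.8,0,0,0]]
  grip: 0.6

```text
time_s: 10.77
ee_pos: [0.4564, -0.2717, 0.2102]
eef_rot: [3.141, -0.0, -0.185]
force: [1.6, 0.4, -0.1]
grip_width: 0.0503
grip_force: 0.0
```

```bash
python3 look.py w5 lock_pin,pin_block; python3 mv.py w .45 -.332 .22 -.185
```

```text
10.8167 [ 0.4553 -0.2775  0.2104] [ 3.139e+00 -1.000e-03 -1.890e-01] C [ 0.529 -0.285  0.389]
  lock_pin [([306.2, 147.3], 0.97)]
  pin_block [([306.5, 146.9], 0.84)]
[0.17, 2.01, -0.34, 0.0, 0.0, -0.04]
```

>>> step_arm:
  plan:
    - [[0.2,2,-0.3,0,0,0],[0.2,2,-0.3,0,0,0],[0.2,2,-0.3,0,0,0],[0.2,2,-0.3,0,0,0]]

```text
time_s: 11.25
ee_pos: [0.4522, -0.3292, 0.2187]
eef_rot: [-3.141, 0.0, -0.186]
force: [1.0, 0.7, 0.1]
grip_width: 0.0559
grip_force: 0.0
```

```bash
python3 look.py w6 lock_pin,pin_block; python3 - <<'E'
from h import *
import pickle
a=cv2.imread('pics/w5.png')[70:230,230:390];b=cv2.imread('pics/w6.png')[70:230,180:340]
cv2.imwrite('pics/w56.png',cv2.resize(np.hstack([a,b]),None,fx=2.5,fy=2.5,interpolation=cv2.INTER_CUBIC))
D=[pickle.load(open(f'w{i}.pkl','rb')) for i in (5,6)]
for d in D:
    print('pin@4',onz(d['cam'],d['lock_pin'][0]['at'],.004),'blk@0',onz(d['cam'],d['pin_block'][0]['at'],0))
E
```

```text
11.3 [ 0.4522 -0.3286  0.2187] [-3.141e+00  1.000e-03 -1.850e-01] C [ 0.525 -0.342  0.397]
  lock_pin [([258.1, 150.7], 0.61), ([213.3, 19.2], 0.44)]
  pin_block [([259.8, 153.3], 0.95)]
pin@4 [ 0.47266987 -0.33163364  0.004     ] blk@0 [ 0.47248145 -0.33253348  0.        ]
pin@4 [ 0.47360615 -0.33346389  0.004     ] blk@0 [ 0.46964838 -0.3348007   0.        ]
```

View pics/w56.png

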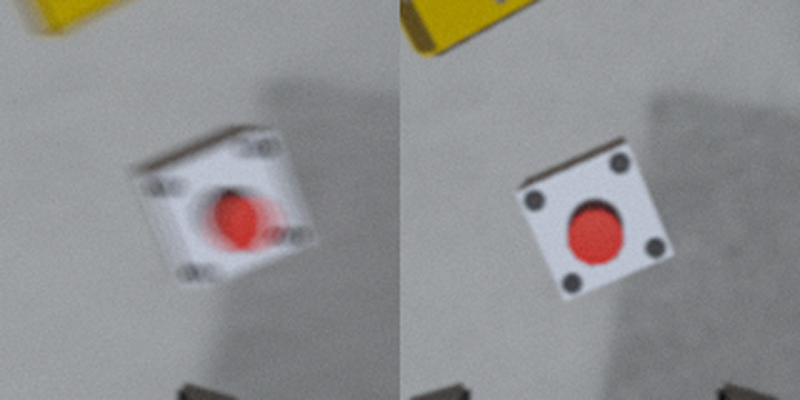

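Left crop is motion-blurred; right one (w6) shows the red head top centred at full-image (258,164) on the block top centred at (258,158).

```bash
python3 - <<'E'
from h import *
import pickle
c=pickle.load(open('w6.pkl','rb'))['cam']; print(onz(c,[258,164.4],.09),onz(c,[258,158.4],.056))
cs=[onz(c,[180+(x-400)/2.5,70+y/2.5],.056) for x,y in [(517,190),(626,140),(672,255),(566,299)]]
print(np.mean(cs,0),[np.linalg.norm(cs[i]-cs[i-1]).round(4) for i in range(4)],np.arctan2(*(cs[1]-cs[0])[1::-1]))
E
python3 mv.py w .471 -.333 .135 -.185
```

```text
[ 0.47222039 -0.33296826  0.09      ] [ 0.47256718 -0.33307896  0.056     ]
[ 0.47207906 -0.33309926  0.056     ] [np.float64(0.05), np.float64(0.0487), np.float64(0.0511), np.float64(0.0483)] -1.3317006727037861
[0.64, 0.04, 2.8, -0.0, 0.0, 0.01]
```

>>> step_arm:
  plan:
    - [[0.68,0.03,1.3,0,0,0],[0.68,0.03,2.6,0,0,0],[0.68,0.03,3.9,0,0,0],[0.68,0.03,4.8,0,0,0],[0.68,0.03,5.22,0,0,0],[0.68,0.03,5.22,0,0,0],[0.68,0.03,5.22,0,0,0]]

```text
time_s: 11.98
ee_pos: [0.4724, -0.3342, 0.0637]
eef_rot: [3.141, -0.001, -0.185]
force: [0.0, -0.4, 0.6]
grip_width: 0.0562
grip_force: 0.0
```

>>> step_arm:
  plan:
    - [[0,0,0,0,0,0],[0,0,0,0,0,0],[0,0,0,0,0,0],[0,0,0,0,0,0],[0,0,0,0,0,0],[0,0,0,0,0,0],[0,0,0,0,0,0]]
  grip: 0
  squeeze: 15

```text
time_s: 12.57
ee_pos: [0.4719, -0.3345, 0.0629]
eef_rot: [3.141, -0.0, -0.186]
force: [-0.7, 0.8, 3.6]
grip_width: 0.0219
grip_force: 15.0
```

>>> step_arm:
  plan:
    - [[0,0,-0.5,0,0,0],[0,0,-1.2,0,0,0],[0,0,-2.2,0,0,0],[0,0,-3.3,0,0,0],[0,0,-4.2,0,0,0],[0,0,-4.2,0,0,0]]

```text
time_s: 13.07
ee_pos: [0.4733, -0.3356, 0.1943]
eef_rot: [3.138, -0.007, -0.186]
force: [0.7, 0.6, 0.8]
grip_width: 0.0216
grip_force: 15.0
```

```bash
python3 mv.py c -67 0 190
```

```text
[-3.18, -11.18, 0.08, 0.04, -0.07, -0.01]
```

>>> step_arm:
  plan:
    - [[-0.32,-1.1,0,0,0,0],[-0.7,-2.4,0,0,0,0],[-1.1,-3.7,0,0,0,0],[-1.4,-5.0,0,0,0,0],[-1.8,-6.3,0,0,0,0],[-2.2,-7.6,0,0,0,0],[-2.5,-8.9,0,0,0,0],[-2.85,-10,0,0,0,0]]

```text
time_s: 13.73
ee_pos: [0.4425, -0.0216, 0.1881]
eef_rot: [-3.141, 0.0, -0.185]
force: [0.3, -0.0, -1.3]
grip_width: 0.0217
grip_force: 15.0
```

>>> step_arm:
  plan:
    - [[-0.2,-0.7,0,0,0,0],[-0.33,-1.15,0,0,0,0],[-0.33,-1.15,0,0,0,0],[-0.33,-1.15,0,0,0,0],[-0.33,-1.15,0,0,0,0]]

```text
time_s: 14.15
ee_pos: [0.4398, 0.0113, 0.1882]
eef_rot: [3.141, 0.0, -0.186]
force: [-0.0, -0.1, -0.7]
grip_width: 0.0214
grip_force: 15.0
```

```bash
python3 look.py w7 lock_hole,lock_pin; python3 mv.py c -67 0 165;  python3 - <<'E'
from h import *
im=cv2.imread('pics/w7.png')
cv2.imwrite('pics/w7c.png',cv2.resize(im[100:384,130:400],None,fx=2.1,fy=2.1,interpolation=cv2.INTER_CUBIC))
from mv import P
c=cam('wrist'); from fit import W
print(proj(c,W(P,[[-67,0,80],[-67,0,117],[-67,0,134],[-67,0,200]])))
E
```

```text
14.2 [0.4398 0.0111 0.1883] [ 3.141  0.    -0.187] C [ 0.512 -0.002  0.367]
  lock_hole [([255.6, 189.6], 0.57), ([255.5, 108.9], 0.26)]
  lock_pin [([257.0, 207.0], 0.85)]
[0.05, -0.03, 0.78, 0.0, 0.0, -0.02]
cell [ 5.066e-01 -5.000e-04 -1.889e-01] [[-2.9, -1.0], [1.0, 0.7], [2.2, 0.9], [-1.0, 0.7], [0.2, -2.0]]
lug r 0.12071584250645055 hinge q 0.5690446539675471 hinge [ 0.56063963 -0.01078341  0.        ]
knob [ 0.48083143 -0.08206209  0.042     ] q 0.5334194110513558
top resid [[258.72981526 216.47028441]
 [289.60300861 201.0629869 ]
 [259.88956028 198.06332139]]
[[257.06184025 189.37814593]
 [257.01753024 200.92603472]
 [256.99281292 207.3677588 ]
 [256.85408198 243.52323619]]
```

View pics/w7c.png

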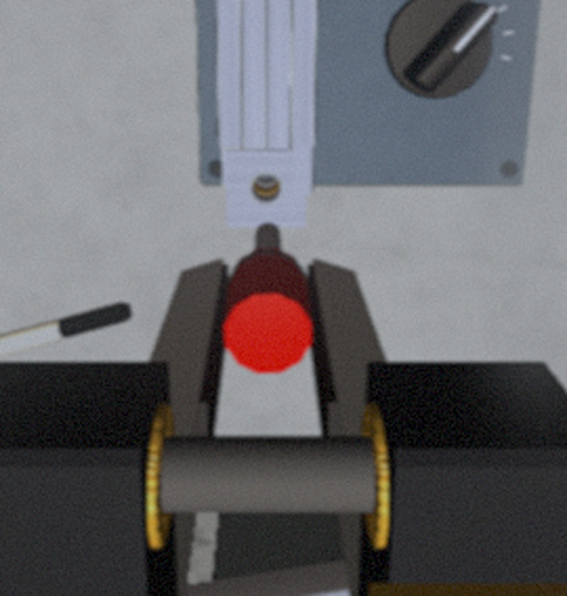

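The view shows the lock hole at full-image (256.7,188.6), within 1 px of the model, brass hole aligned beneath, and the pin tip at about (257.6,207), in line with the hole axis. Insert.

>>> step_arm:
  plan:
    - [[0.05,-0.03,0,0,0,0],[0.05,-0.03,0.6,0,0,0],[0.05,-0.03,1.2,0,0,0],[0.05,-0.03,1.5,0,0,0],[0.05,-0.03,1.8,0,0,0],[0.05,-0.03,2.0,0,0,0],[0.05,-0.03,2.2,0,0,0],[0.05,-0.03,2.2,0,0,0]]

```text
time_s: 14.97
ee_pos: [0.4412, 0.0125, 0.1218]
eef_rot: [3.141, 0.001, -0.186]
force: [-0.2, 0.7, -0.1]
grip_width: 0.0216
grip_force: 15.0
```

Tip is 17 mm in with no force; continue.

>>> step_arm:
  plan:
    - [[0,0,0.2,0,0,0],[0,0,0.4,0,0,0],[0,0,0.6,0,0,0],[0,0,0.8,0,0,0],[0,0,0.95,0,0,0],[0,0,1.05,0,0,0],[0,0,1.05,0,0,0],[0,0,1.05,0,0,0]]

```text
time_s: 15.63
ee_pos: [0.4415, 0.0126, 0.091]
eef_rot: [-3.142, 0.0, -0.186]
force: [0.2, 0.0, -1.0]
grip_width: 0.0213
grip_force: 15.0
```

>>> step_arm:
  plan:
    - [[0,0,0.05,0,0,0],[0,0,0.1,0,0,0],[0,0,0.15,0,0,0],[0,0,0.19,0,0,0],[0,0,0.19,0,0,0],[0,0,0.19,0,0,0]]

```text
time_s: 16.13
ee_pos: [0.442, 0.0125, 0.0863]
eef_rot: [-3.141, -0.002, -0.186]
force: [-2.5, -0.4, 13.2]
grip_width: 0.0214
grip_force: 15.0
```

>>> step_arm:
  plan:
    - [[0,0,0,0,0,0],[0,0,0,0,0,0],[0,0,0,0,0,0],[0,0,0,0,0,0],[0,0,-1.2,0,0,0],[0,0,-2.4,0,0,0],[0,0,-3.4,0,0,0],[0,0,-3.4,0,0,0]]
  grip: 0.8

```text
time_s: 16.8
ee_pos: [0.4435, 0.0125, 0.1927]
eef_rot: [-3.14, -0.008, -0.186]
force: [0.6, -0.1, 1.4]
grip_width: 0.0715
grip_force: 0.0
```

```bash
python3 look.py w8 lock_pin,lock_hole; python3 mv.py c -2 0 185;  python3 - <<'E' | tail -3
from h import *
im=cv2.imread('pics/w8.png')
cv2.imwrite('pics/w8c.png',cv2.resize(im[60:300,130:400],None,fx=2.1,fy=2.1,interpolation=cv2.INTER_CUBIC))
from mv import P
c=cam('wrist'); from fit import W
print(proj(c,W(P,[[-67,0,80],[-67,0,114],[-67,0,119]])))
E
```

```text
16.85 [0.4426 0.0125 0.1897] [-3.141 -0.005 -0.186] C [ 0.515 -0.001  0.372]
  lock_pin [([260.9, 179.6], 0.83), ([346.6, 126.9], 0.15)]
  lock_hole []
[2.18, 0.03, 0.06, 0.0, 0.0, -0.01]
[[258.96468483 190.92423173]
 [259.16173319 201.6780194 ]
 [259.19496195 203.49145775]]
```

View pics/w8c.png

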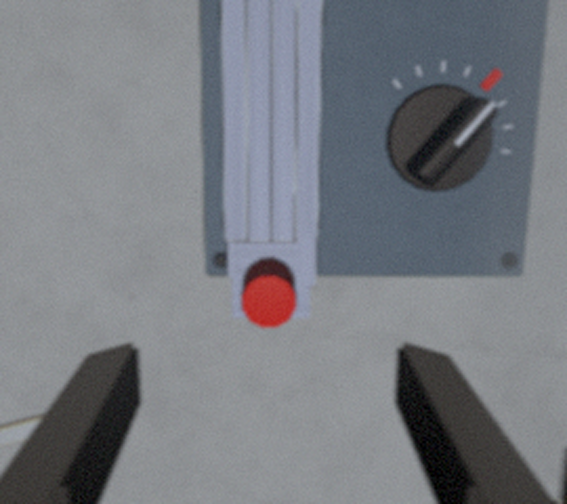

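The pin's head sits at about (258,203), as modelled for a seated pin, and the halves look shut. Now the squeeze.

>>> step_arm:
  plan:
    - [[1.1,0.03,0,0,0,0],[2.2,0.03,0,0,0,0],[2.2,0.03,1,0,0,0],[2.2,0.03,2.2,0,0,0],[2.2,0.03,3.4,0,0,0],[2.2,0.03,4.4,0,0,0],[2.2,0.03,4.8,0,0,0],[2.2,0.03,4.8,0,0,0]]
  grip: 0.75

```text
time_s: 17.62
ee_pos: [0.5034, -0.0003, 0.0389]
eef_rot: [3.141, 0.008, -0.186]
force: [0.5, -1.0, -0.3]
grip_width: 0.0704
grip_force: 0.0
```

```bash
python3 mv.py c -2 0 47
```

```text
[0.06, -0.01, -0.27, 0.01, 0.08, -0.01]
```

>>> step_arm:
  plan:
    - [[0,0,-0.2,0,0,0],[0,0,-0.2,0,0,0],[0,0,-0.2,0,0,0],[0,0,-0.2,0,0,0],[0,0,-0.2,0,0,0],[0,0,-0.2,0,0,0],[0,0,-0.2,0,0,0],[0,0,-0.2,0,0,0]]
  grip: 0
  squeeze: 35

```text
time_s: 18.28
ee_pos: [0.5064, -0.0007, 0.05]
eef_rot: [3.141, -0.001, -0.186]
force: [-2.4, -1.6, 7.3]
grip_width: 0.0397
grip_force: 35.0
```

>>> step_arm:
  plan:
    - [[0,0,0,0,0,0],[0,0,0,0,0,0],[0,0,0,0,0,0],[0,0,0,0,0,0],[0,0,0,0,0,0],[0,0,0,0,0,0]]

```text
time_s: 18.78
ee_pos: [0.5064, -0.0007, 0.05]
eef_rot: [3.141, -0.001, -0.186]
force: [-2.2, -1.7, 7.2]
grip_width: 0.0394
grip_force: 35.0
```

```bash
python3 - <<'E' | tail -4
from h import *
o=ctrl.get_obs();print(o['force'],o['grip_force'],o['grip_width'],o['ee_pos'])
s=ctrl.camera('side');t=ctrl.camera('top')
a=cv2.resize(s[150:260,200:320],(480,440),interpolation=cv2.INTER_CUBIC)
save(a,'end.png')
E
```

```text
[-2.17270645 -1.74321987  7.22527187] 35.00034749507904 0.03936224713966955 [ 0.50639393 -0.00072451  0.05002019]
```

View pics/end.png

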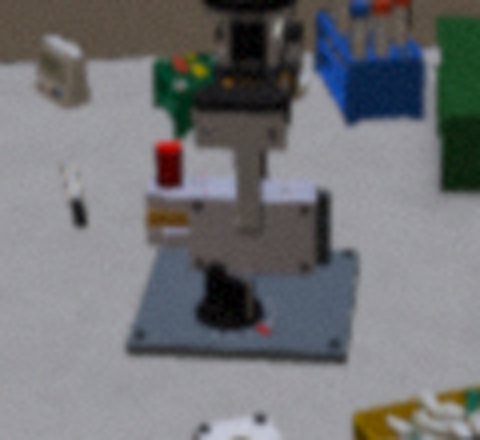

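The side view shows the pin head seated on the top lug (168,165), the brass lug between the fixed lugs, and the fingers squeezing the closed halves (width 39.4 mm, 35 N). I'll hand it in.

```bash
python3 -c "
from station import ctrl
print(ctrl.hand_in())"
```

```text
the job is handed in; nothing more can be done
None
```

I handed the job in at about 19 s, and the verdict wasn't shown: knob at the red mark, hinged half shut, pin seated and let go, and both halves still held at 35 N.

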